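# Set the blue tea-carton pusher back on its stop pin for refilling

## Task

Get the empty dispenser with the blue pusher ready for refilling: with the fingertips push the blue sprung pusher back along its lane until it is past the stop pin, then let it go so that it springs forward and stays caught on the pin, about half-way along. Only push, without picking anything up; leave the orange pusher, the tea cartons, the mug and the jar as they are, and take the hand away at the end.

Things in the scene. Friction and masses are not known exactly. Their poses are not given: they have to be found in the camera images.
- blue_dispenser: fixed open lane of the blue dispenser, 260 mm long (x, open mouth at -x, back at +x), 116 wide (y); origin: centre of its underside, on the table. Inside 106 wide, floor 6 thick; side walls 45 high, back wall 60, front lip 18. On the +y side the stop pin's black housing and red knob stand out to 85 mm from the middle line (101 with the pin pushed out), 34 high
- blue_face (a point): middle of the flat upright front face of the blue pusher, 65 mm above the table, moving with it. Face 100 mm wide, top edge 90 above the table, so its upper half stands clear of the lane's walls. x points along the lane away from the mouth (the way to push), y across, z up. At home it lies 90 mm mouthward of the dispenser's origin; behind, the pusher slopes down over 55 mm
- blue_pusher (a joint): travel of the blue pusher, m: 0 = home near the mouth, grows as pushed back, end stop 0.11. Its spring drives it home: 3 N at 0, 5.3 N at 0.07, 6.6 N at 0.11; damping 15 N per m/s. Its ramp shoves the pin aside (a few N more from 0.02 to 0.05); past 0.078 the pin has snapped out in front of it and, let go, it returns and rests on the pin at 0.070. Let go earlier, it goes home
- blue_pin (a joint): stop pin of the blue dispenser, m: 0 = out into the lane (blocking), up to 0.016 as it is shoved sideways out of the lane; a light spring returns it. Brass, 10 mm thick, 22 mm above the table, 25 mm mouthward of the dispenser's origin, reaching 15 mm into the lane from the +y wall. It works by itself and need not be touched
- orange_dispenser: fixed open lane of the orange dispenser, 260 mm long (x, open mouth at -x, back at +x), 116 wide (y); origin: centre of its underside, on the table. Inside 106 wide, floor 6 thick; side walls 45 high, back wall 60, front lip 18. On the +y side the stop pin's black housing and red knob stand out to 85 mm from the middle line (101 with the pin pushed out), 34 high
- orange_face (a point): middle of the flat upright front face of the orange pusher, 65 mm above the table, moving with it. Face 100 mm wide, top edge 90 above the table, so its upper half stands clear of the lane's walls. x points along the lane away from the mouth (the way to push), y across, z up. At home it lies 90 mm mouthward of the dispenser's origin; behind, the pusher slopes down over 55 mm
- orange_pusher (a joint): travel of the orange pusher, m: 0 = home near the mouth, grows as pushed back, end stop 0.11. Its spring drives it home: 3 N at 0, 5.3 N at 0.07, 6.6 N at 0.11; damping 15 N per m/s. Its ramp shoves the pin aside (a few N more from 0.02 to 0.05); past 0.078 the pin has snapped out in front of it and, let go, it returns and rests on the pin at 0.070. Let go earlier, it goes home
- orange_pin (a joint): stop pin of the orange dispenser, m: 0 = out into the lane (blocking), up to 0.016 as it is shoved sideways out of the lane; a light spring returns it. Brass, 10 mm thick, 22 mm above the table, 25 mm mouthward of the dispenser's origin, reaching 15 mm into the lane from the +y wall. It works by itself and need not be touched
- carton_a_mid (a point): centre of a loose tea carton with a green band, 50 x 90 x 70 mm (own x, y, z), standing on the table; leave alone
- carton_b_mid (a point): centre of a loose tea carton with a yellow band, 50 x 90 x 70 mm (own x, y, z), standing on the table; leave alone
- mug_mid (a point): centre of a loose white mug, 80 mm across, 90 mm high, handle on its own +y side reaching 76 mm from the axis; leave alone
- jar_mid (a point): centre of a loose amber glass jar with a steel cap, 70 mm across, 110 mm high; leave alone

How it is judged:
On the way, in this order (a step that is already met when the one before it is completed fails the run):
1. the blue pusher is pushed back past its stop pin (value of joint blue_pusher above 0.077 m), for 0.05 s.
2. let go, the blue pusher has come forward and rests caught on the pin (value of joint blue_pusher between 0.064 and 0.076 m and value of joint blue_pin below 0.004 m), for 0.3 s.
At the end, for the whole second after the job is handed in: The blue pusher rests still on its stop pin: joint 0.064 to 0.076 m, speed under 5 mm/s, pin out in the lane (pin joint under 0.004 m). The orange pusher is at home (under 0.006 m); cartons, mug and jar are within 20 mm of where they stood (all of step 2 and velocity of joint blue_pusher between -0.005 and 0.005 m/s and value of joint orange_pusher below 0.006 m and distance of each of carton_a_mid, carton_b_mid, mug_mid, jar_mid from where it was at the start of the episode below 0.02 m); the robot touches nothing.
It fails at once if the orange pusher was pushed (value of joint orange_pusher above 0.012 m).
It fails at once if the green-banded carton was moved, knocked over or lifted (distance of carton_a_mid from where it was at the start of the episode above 0.02 m).
It fails at once if the yellow-banded carton was moved, knocked over or lifted (distance of carton_b_mid from where it was at the start of the episode above 0.02 m).
It fails at once if the mug was moved, knocked over or lifted (distance of mug_mid from where it was at the start of the episode above 0.02 m).
It fails at once if the jar was moved, knocked over or lifted (distance of jar_mid from where it was at the start of the episode above 0.02 m).
It also fails if it takes over 32 s, if anything falls off the work surface, if the arm or the gripper's body presses on something with over 40 N, if the wrist force passes 120 N, or if a joint passes its speed limit or range.

## Robot

A 6-joint arm with a two-finger parallel gripper is mounted at the origin on the work surface. World frame = base frame: x ahead of the robot, y to its left, z up, the work surface at z = 0. Lengths are in m, angles in rad, forces in N, time in s.
With the tool pointing down it reaches from about 0.15 to 0.775 m from the base axis. Payload 6.1 kg.
Tool frame: the origin (TCP) lies at the very end of the fingers, on their centre line; the grasp point (between the pads) lies env.grasp_offset behind it (env.grasp_offset is the distance from the TCP to the grasp point, in m); z points along the fingers, y is the direction in which the jaws open and shut (so a half turn about z gives the same grasp; the last joint's range is limited). The gripper opens to 85 mm and grips with 20 to 120 N. Pads are 22 mm wide; open, the fingers measure 114 mm over their backs; the gripper's body (76 mm by 85 mm) begins 54 mm behind the grasp point. The pads swing forward as they close: fully open they stand 13 mm farther back than shut.
Start: joints at [1.192, 0.126, -0.04, 1.405, 0, 1.571], TCP at [0.194, 0.488, 0.231] pointing down, gripper open.
Joint ranges: [-2.72, 2.72], [-0.95, 1.95], [-1.27, 1.35], [-1.78, 2.02], [-1.46, 1.47], [-3.14, 3.14]. Speed limits (rad/s): [2.39, 2.39, 3.01, 3.14, 3.14, 3.14].

## Interface

Orientations are given as a rotation vector (axis times angle).
In Python, from plant import env, eyes gives the robot as it stands.
- The arm moves only by the shell command python3 -m inch 'ROWS' [FORCE]. ROWS is JSON, a list of rows, each a list of 5 numbers: the closure, from -1 (fully open) to 1 (shut), so that 0 is half open, then the shift along the world's x, y, z in m, then the turn about the world's z in degrees. A call has exactly 10 rows; each row is the pose to reach, as a shift and turn from the pose commanded when the call began; what a row does not reach only later rows make up. A row lasts 1/12 s, in which the tool goes at most 41.7 mm and 7.16 degrees, less where a joint would pass 70% of its speed; a pose out of reach is approached as far as the arm can. A call with a gripper value outside its range is refused whole. The fingers move at their own pace and stop on an object; FORCE is the grip in N (left out, the last holds). Time passes only in rows, so rows that repeat a pose let the fingers close, or fill a call up. It gives the time, the measured TCP pose, the force and the opening at its end, in the units of the state.
- env.get_obs(): the state, without advancing time (a new reading comes with each control period).
- eyes.grab_frame(name): name is "side" or "top"; returns the picture (400x640x3 uint8, red, green, blue); there is no depth.
- eyes.camera_info(name): a dict with "vertical_fov" (degrees; the focal length in pixels is half the picture's height over the tangent of half this angle, whatever the lens; pixels are square), "cx", "cy" (the principal point, pixels), "eye" and "orientation" of the camera in the world. Camera axes: x right, y down, z forward; pixel columns grow to the right and rows downward; lengths in m; the calibration is good to about 2 mm. A picture is of the moment at which its call begins. camera_info takes no time and is no camera call.
- env.hand_in(): hands the job in, once; it reports no verdict.
The state is a dict: "clock": time; "joints": joint angles; "dq": joint speeds; "effort": joint torques, N m; "ee_pos": TCP position; "ee_rot": TCP orientation; "ft_force": force on the tool from outside, world axes, zero at the start; "moment": the same for the moment, N m; "opening": finger opening in m.
Only numpy, scipy, OpenCV 4.12 (cv2) and the standard library are available. Lean on these libraries where they do the work, as an engineer would, in place of code of your own. Each camera call takes 0.05 s, during which the arm holds its last target.

## Working session

There is one attempt and no reset: what is moved stays moved. The work goes in short steps, Python scripts to look and compute and a shell command to move; the robot and the scene stay as the last step left them, time stands still between calls to the robot, and variables do not carry over. Pictures are saved under pics/ and viewed, and the job is handed in when it is done.

```bash
mkdir -p pics; ls; python3 - <<'E'
from plant import env, eyes
import cv2
for n in("side","top"):
    im=eyes.grab_frame(n); cv2.imwrite(f"pics/{n}0.png",im[:,:,::-1]); print(n,eyes.camera_info(n))
print(env.get_obs(),env.grasp_offset)
E
```

```text
pics
side {'vertical_fov': 48.952570207270576, 'cx': 309.836429933823, 'cy': 200.77838546073443, 'eye': array([ 0.51943947, -0.69797011,  0.83031505]), 'orientation': array([-2.38388338,  0.09038139, -0.0297285 ])}
top {'vertical_fov': 54.88350803613713, 'cx': 322.3368158020753, 'cy': 195.88084406065218, 'eye': array([0.47455585, 0.01933833, 0.97317478]), 'orientation': array([-2.19008263,  2.19405188, -0.13979672])}
{'clock': 0.1, 'joints': array([ 1.19199433e+00,  1.26330077e-01, -4.05076109e-02,  1.40539136e+00,
        9.71618967e-06,  1.57079819e+00]), 'dq': array([-5.11485476e-04, -1.15521847e-03,  3.67617702e-06,  1.44926937e-03,
       -1.13354219e-03, -9.57753408e-04]), 'effort': array([ 2.28677614e-03, -4.36901700e+01,  3.53606200e+01,  1.36058641e-02,
        2.45434048e-04, -3.44403844e-06]), 'ee_pos': array([0.19401154, 0.48744425, 0.23060061]), 'ee_rot': array([-5.91419807e-01, -3.08513654e+00,  2.20719056e-03]), 'ft_force': array([1.03754649, 0.21716142, 1.16881062]), 'moment': array([ 0.00302659,  0.03265188, -0.01455447]), 'opening': 0.08570461797887598} 0.0187
```

View pics/side0.png

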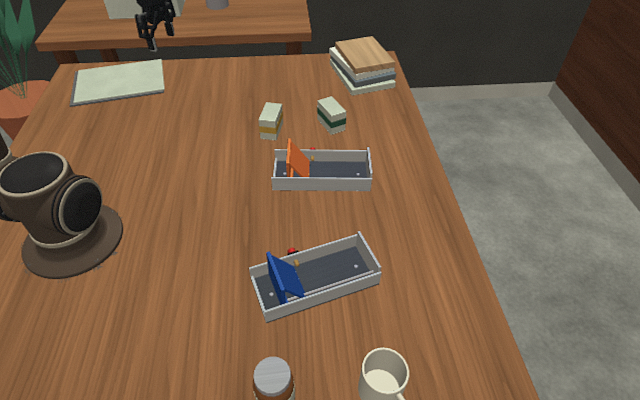

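View pics/top0.png

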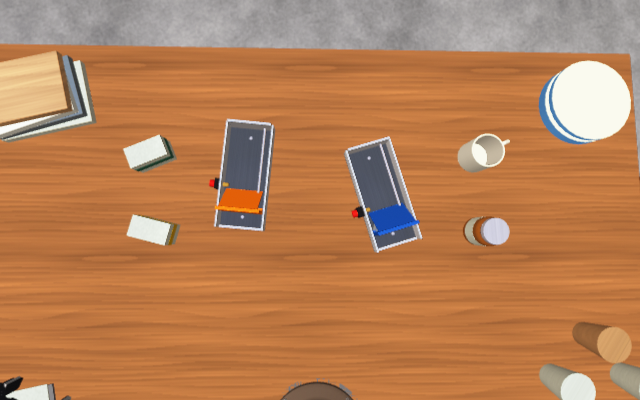

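The side view shows the blue pusher near (283,277) and the orange one near (297,160). The top view shows the blue lane with corners near (346,152), (390,138), (421,238) and (378,251), the orange lane to its left, and the mug and jar to its right. I'll enlarge the blue lane to read it more closely.

```bash
python3 - <<'E'
import cv2
a=cv2.imread("pics/top0.png")[125:265,325:525]; cv2.imwrite("pics/topc.png",cv2.resize(a,None,fx=4,fy=4,interpolation=cv2.INTER_CUBIC))
a=cv2.imread("pics/side0.png")[225:325,240:390]; cv2.imwrite("pics/sidec.png",cv2.resize(a,None,fx=5,fy=5,interpolation=cv2.INTER_CUBIC))
E
```

```text
(no output)
```

View pics/topc.png

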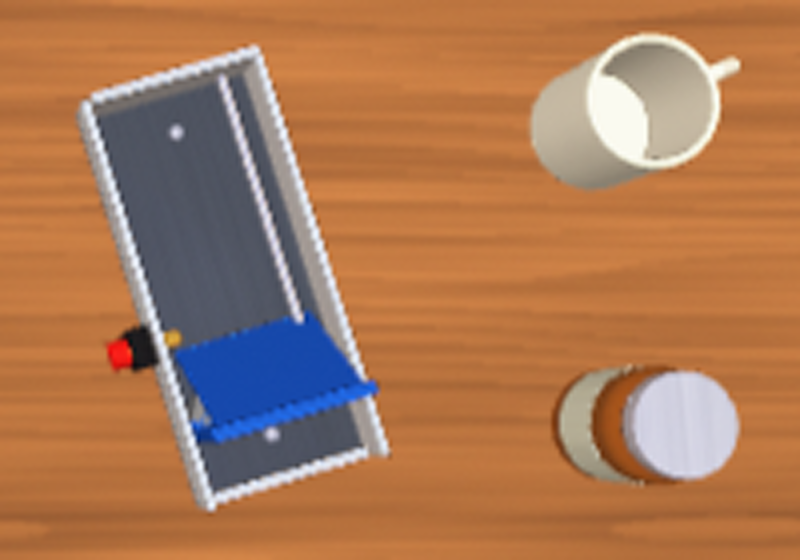

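View pics/sidec.png

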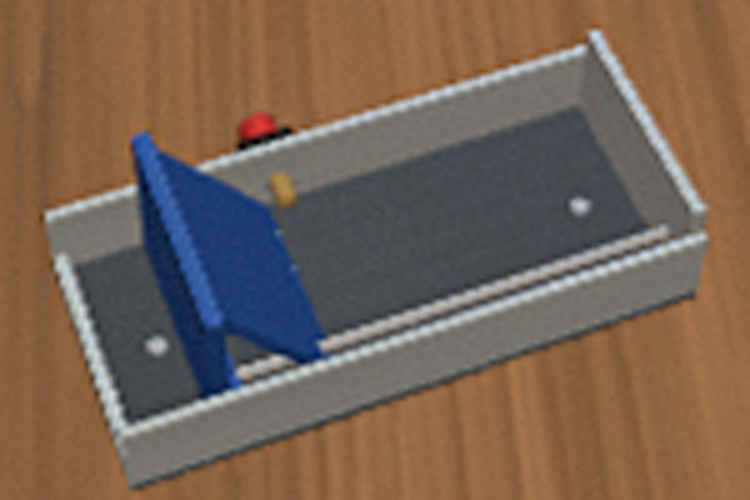

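```bash
cat > h.py <<'E'
import numpy as np
from scipy.spatial.transform import Rotation as R
from scipy.optimize import least_squares
from plant import env, eyes
I={n:eyes.camera_info(n) for n in("side","top")}
def proj(n,P):
    i=I[n];f=200/np.tan(np.radians(i['vertical_fov']/2))
    c=R.from_rotvec(i['orientation']).inv().apply(np.atleast_2d(P)-i['eye'])
    return np.c_[f*c[:,0]/c[:,2]+i['cx'],f*c[:,1]/c[:,2]+i['cy']]
def back(n,uv,z):
    i=I[n];f=200/np.tan(np.radians(i['vertical_fov']/2))
    d=R.from_rotvec(i['orientation']).apply([(uv[0]-i['cx'])/f,(uv[1]-i['cy'])/f,1])
    return i['eye']+d*(z-i['eye'][2])/d[2]
E
python3 - <<'E'
from h import *
T=lambda u,v:(325+u/4-.4,125+v/4-.4)
S=lambda u,v:(240+u/5-.4,225+v/5-.4)
obs=[("top",T(82,101),(.13,.058,.06)),("top",T(259,47),(.13,-.058,.06)),("top",T(208,510),(-.13,.058,.045)),("top",T(387,454),(-.13,-.058,.045)),
("top",T(203,441),(-.09,.05,.09)),("top",T(377,391),(-.09,-.05,.09)),
("side",S(128,435),(-.13,-.058,.045)),("side",S(135,488),(-.13,-.058,0)),("side",S(46,215),(-.13,.058,.045)),("side",S(706,213),(.13,-.058,.06)),("side",S(596,32),(.13,.058,.06)),("side",S(696,295),(.13,-.058,0))]
def res(p,full=False):
    r=[]
    for n,uv,l in obs:
        c,s=np.cos(p[2]),np.sin(p[2])
        r.append(proj(n,[p[0]+c*l[0]-s*l[1],p[1]+s*l[0]+c*l[1],l[2]])[0]-uv)
    return np.array(r) if full else np.ravel(r)
s=least_squares(res,[.45,-.1,.2],loss='soft_l1');print(s.x,np.degrees(s.x[2]));print(res(s.x,1).round(1))
p=s.x;c,q=np.cos(p[2]),np.sin(p[2])
print("face",p[0]-.09*c,p[1]-.09*q)
for n,uv,z in(("top",(494,232),.11),("top",(489,151),.09),("top",(150,150),.07),("top",(150,228),.07)):print(back(n,uv,z))
E
```

```text
[ 0.56524573 -0.16104259  0.29628234] 16.975727614617373
[[-0.8 -1.4]
 [ 0.3 -1.4]
 [-0.5 -0.2]
 [ 0.1 -0.6]
 [ 2.2  0.3]
 [-0.4 -0.1]
 [-1.1  0.4]
 [-0.7  0.8]
 [-0.6 -0.8]
 [ 1.1  0.7]
 [-0.8 -2.7]
 [-0.1 -0.1]]
face 0.47916715928232373 -0.18731958317877295
[ 0.47085161 -0.40197048  0.11      ]
[ 0.66164873 -0.40821708  0.09      ]
[0.66488797 0.38987338 0.07      ]
[0.48271062 0.38321607 0.07      ]
```

```bash
python3 -m inch '[[1,0.01,-0.03,0,4],[1,0.02,-0.065,0,8],[1,0.032,-0.1,0,12],[1,0.044,-0.135,0,16],[1,0.056,-0.17,0,20],[1,0.068,-0.205,0,24],[1,0.08,-0.24,0,28],[1,0.092,-0.275,0,32],[1,0.104,-0.31,0,36],[1,0.114,-0.345,0,38.7]]' 40; python3 -m inch '[[1,0.01,-0.035,0,0],[1,0.022,-0.07,0,0],[1,0.034,-0.105,0,0],[1,0.046,-0.14,0,0],[1,0.058,-0.175,0,0],[1,0.07,-0.21,0,0],[1,0.082,-0.245,0,0],[1,0.094,-0.28,0,0],[1,0.106,-0.315,0,0],[1,0.114,-0.346,0,0]]'
```

```text
clock: 0.93
ee_pos: [0.3081, 0.1411, 0.2311]
ee_rot: [-0.47, 3.106, -0.0]
ft_force: [-0.0, -0.8, -0.9]
opening: -0.0001
clock: 1.77
ee_pos: [0.4225, -0.2056, 0.2308]
ee_rot: [0.463, -3.107, -0.0]
ft_force: [0.1, -0.2, 0.4]
opening: -0.0002
```

```bash
python3 -m inch '[[1,0,0,-0.02,0],[1,0,0,-0.045,0],[1,0,0,-0.07,0],[1,0,0,-0.095,0],[1,0,0,-0.12,0],[1,0,0,-0.14,0],[1,0,0,-0.155,0],[1,0,0,-0.165,0],[1,0,0,-0.171,0],[1,0,0,-0.171,0]]'
python3 - <<'E'
from h import *
import cv2
a=eyes.grab_frame("top")[125:265,325:525,::-1]; a=cv2.resize(a,None,fx=3,fy=3,interpolation=cv2.INTER_CUBIC)
b=eyes.grab_frame("side")[205:345,200:400,::-1]; b=cv2.resize(b,None,fx=4,fy=4,interpolation=cv2.INTER_CUBIC)
cv2.imwrite("pics/t1.png",a);cv2.imwrite("pics/s1.png",b)
E
```

```text
clock: 2.6
ee_pos: [0.4215, -0.2029, 0.0592]
ee_rot: [0.464, -3.105, -0.002]
ft_force: [0.1, 0.2, -0.7]
opening: 0.0
```

View pics/s1.png

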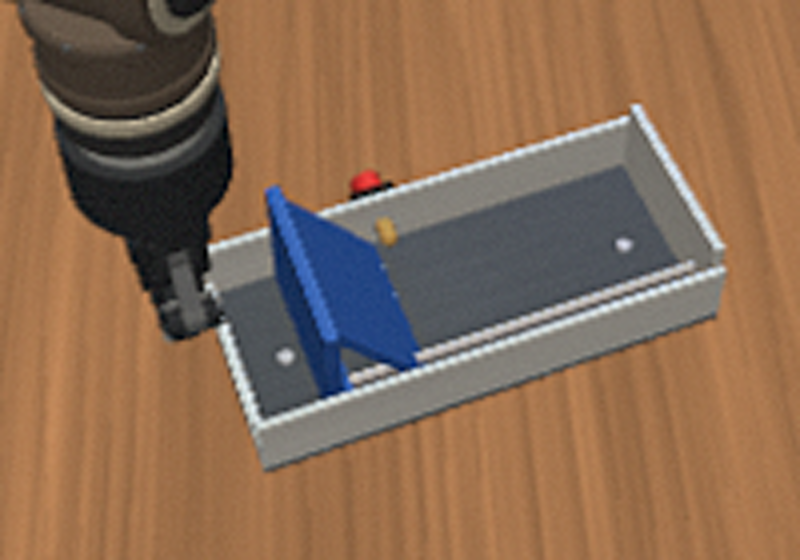

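View pics/t1.png

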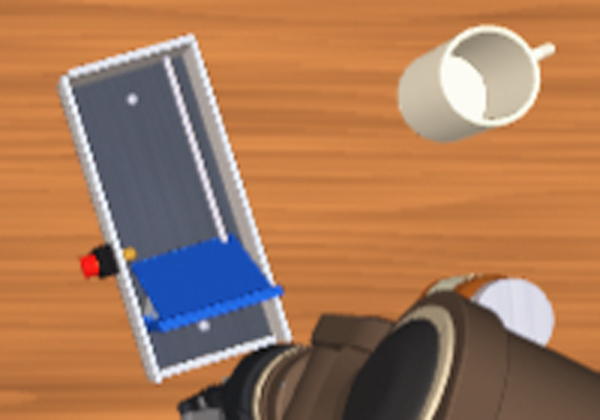

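The side view shows the fingertips at crop (190,325), at the lane mouth, in front of the blue face and above the walls. The lane is unchanged. In the top view the forearm only covers part of the jar, because it is higher up. Now I'll push along the lane direction of 17°.

```bash
python3 -m inch '[[1,0.01,0.003,0,0],[1,0.019,0.006,0,0],[1,0.028,0.0086,0,0],[1,0.036,0.011,0,0],[1,0.042,0.0128,0,0],[1,0.048,0.0147,0,0],[1,0.054,0.0165,0,0],[1,0.06,0.0183,0,0],[1,0.067,0.0205,0,0],[1,0.067,0.0205,0,0]]'
python3 - <<'E'
from h import *
import cv2
b=eyes.grab_frame("side")[205:345,200:400,::-1]; b=cv2.resize(b,None,fx=4,fy=4,interpolation=cv2.INTER_CUBIC)
cv2.imwrite("pics/s2.png",b)
E
```

```text
clock: 3.53
ee_pos: [0.4899, -0.1826, 0.0602]
ee_rot: [0.465, -3.107, 0.0]
ft_force: [-2.3, -2.5, 2.6]
opening: -0.0001
```

View pics/s2.png

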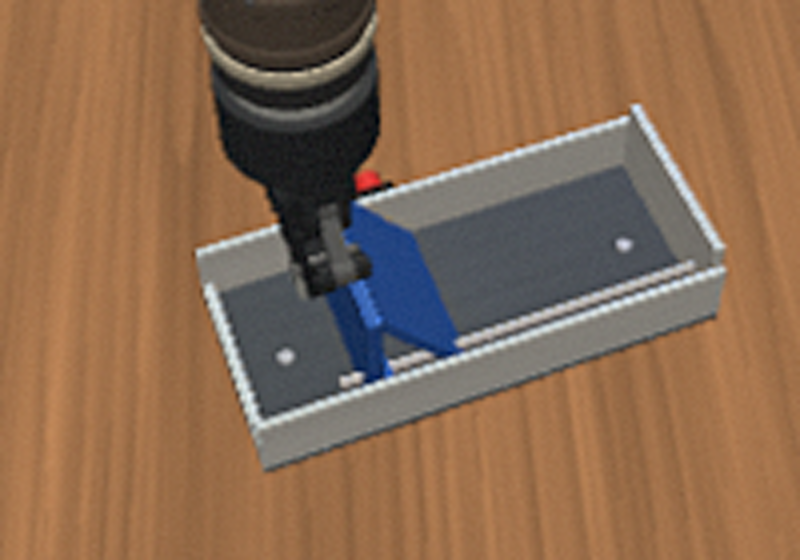

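The fingers are on the blue face and have moved the pusher about 22–25 mm (its foot went from crop x≈345 to 388). I'll continue to about 93 mm.

```bash
python3 -m inch '[[1,0.008,0.0024,0,0],[1,0.016,0.0049,0,0],[1,0.024,0.0073,0,0],[1,0.032,0.0098,0,0],[1,0.04,0.0122,0,0],[1,0.048,0.0147,0,0],[1,0.056,0.0171,0,0],[1,0.063,0.0193,0,0],[1,0.067,0.0205,0,0],[1,0.067,0.0205,0,0]]'
python3 - <<'E'
from h import *
import cv2
b=eyes.grab_frame("side")[205:345,200:400,::-1]; b=cv2.resize(b,None,fx=4,fy=4,interpolation=cv2.INTER_CUBIC)
cv2.imwrite("pics/s3.png",b)
o=env.get_obs();print(o['ee_pos'],o['ft_force'])
p=np.array([.5652,-.1610]);a=.2963;d=o['ee_pos'][:2]-p;print("travel est",d@[np.cos(a),np.sin(a)]+.09+.011)
E
```

```text
clock: 4.42
ee_pos: [0.5557, -0.1625, 0.06]
ee_rot: [0.463, -3.105, 0.001]
ft_force: [-4.8, -3.4, 2.6]
opening: -0.0001
[ 0.55533906 -0.16264441  0.05996091] [-6.00386879 -3.27159303  2.2634727 ]
travel est 0.09108862653425481
```

View pics/s3.png

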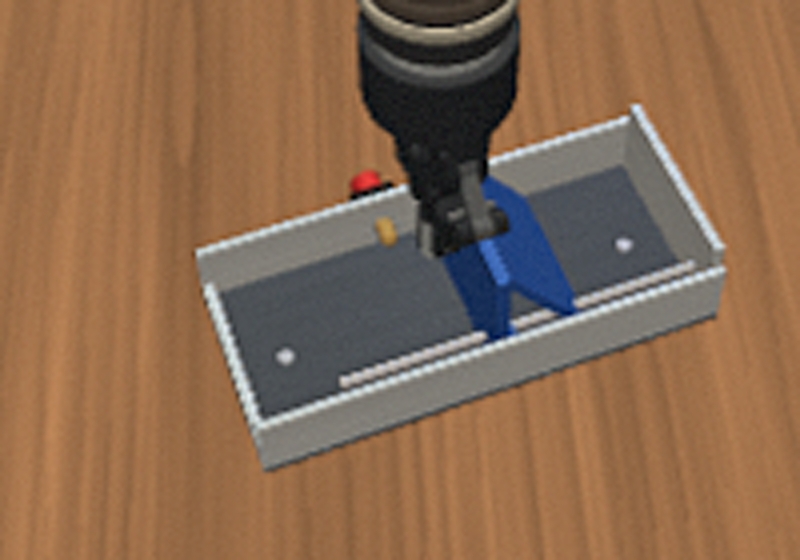

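The pusher is well past the pin: the brass pin is visible at crop (387,232), out in front of the face. The estimated travel is 91 mm. Next I'll back off and lift away.

```bash
python3 -m inch '[[1,-0.006,-0.0018,0,0],[1,-0.014,-0.0043,0,0],[1,-0.024,-0.0073,0,0],[1,-0.034,-0.0104,0,0],[1,-0.044,-0.0135,0,0],[1,-0.054,-0.0165,0,0],[1,-0.062,-0.019,0,0],[1,-0.067,-0.0205,0,0],[1,-0.067,-0.0205,0,0],[1,-0.067,-0.0205,0,0]]'
python3 -m inch '[[1,0,0,0.02,0],[1,0,0,0.045,0],[1,0,0,0.07,0],[1,0,0,0.1,0],[1,-0.02,0,0.13,0],[1,-0.045,0,0.15,0],[1,-0.07,0,0.165,0],[1,-0.09,0,0.17,0],[1,-0.1,0,0.17,0],[1,-0.1,0,0.17,0]]'
python3 - <<'E'
from h import *
import cv2
a=eyes.grab_frame("top")[...,::-1]
f=eyes.grab_frame("side")[...,::-1]; b=f[205:345,200:400]; b=cv2.resize(b,None,fx=4,fy=4,interpolation=cv2.INTER_CUBIC)
cv2.imwrite("pics/s4.png",b);cv2.imwrite("pics/t4.png",a);cv2.imwrite("pics/s4f.png",f)
E
```

```text
clock: 5.3
ee_pos: [0.4892, -0.1829, 0.0605]
ee_rot: [-0.464, 3.106, -0.0]
ft_force: [0.4, -0.1, -0.2]
opening: 0.0001
clock: 6.13
ee_pos: [0.3884, -0.1827, 0.2309]
ee_rot: [-0.463, 3.106, -0.001]
ft_force: [0.4, -0.3, -1.0]
opening: 0.0004
```

View pics/s4.png

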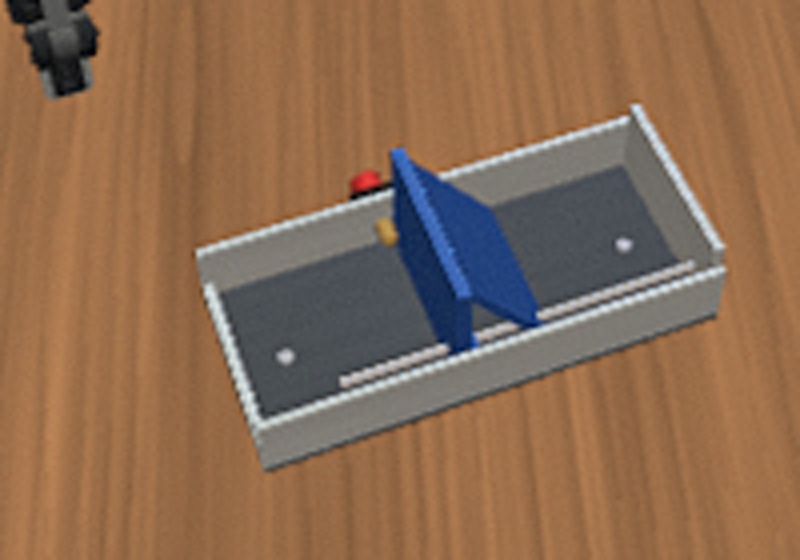

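View pics/t4.png

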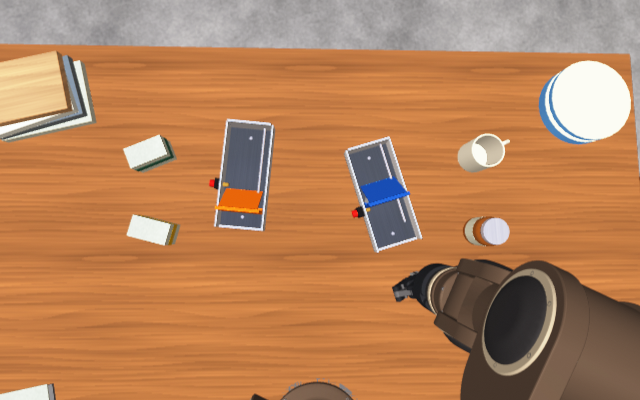

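The blue pusher rests against the brass pin (crop (387,232)), about half-way along the lane. The orange pusher (240,200), cartons, mug (482,152) and jar (490,231) are where they were, and the hand is clear. I'm handing in.

```bash
python3 - <<'E'
from plant import env
print(env.hand_in())
E
```

```text
the job is handed in; nothing more can be done
None
```

The blue pusher is now resting caught on its stop pin, about half-way along the lane, and the job is handed in at about 6 s of the 32 s allowed. No verdict was reported.

- **Push:** With the gripper shut, I pushed the blue face along its lane, which lies at about 17° to the x axis. The pusher went back to about 91 mm, estimated from the arm position and the camera fit. The wrist force was about 7 N at the last reading, and I then backed off and lifted the hand away.
- **Blue pusher check:** The last pictures show the pusher sitting against the extended brass pin. I judged its position there by eye and did not measure the travel.
- **Everything else:** In the last top picture the orange pusher, both cartons, the mug and the jar look unmoved. The hand is clear at 0.23 m height with about zero wrist force. No checks failed or disagreed.

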